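# Open the square jar one-handed in the jar holder

### The arm

A 7-joint arm with a two-finger parallel gripper is mounted at the origin on a cart in front of the work surface, level with it; the furniture and walls round the work are solid. World frame = base frame: x ahead of the robot, y to its left, z up, the work surface at z = 0. Lengths are in m, angles in rad, forces in N, time in s.
With the tool pointing down it reaches from about 0.425 to 1.025 m from the base axis. Payload 9.4 kg.
Tool frame: the origin (TCP) lies at the very end of the fingers, on their centre line; the grasp point (between the pads) lies 19 mm behind it (arm.grasp_offset is the z of the grasp point in the tool frame, in m); z points along the fingers, y is the line along which they close (so a half turn about z gives the same grasp; the last joint's range is limited). The gripper opens to 85 mm and grips with 20 to 120 N. Pads are 22 mm wide; open, the fingers measure 114 mm over their backs; the gripper's body (76 mm by 85 mm) begins 54 mm behind the grasp point. The pads swing forward as they close: fully open they stand 13 mm farther back than shut.
Start: joints at [-1.411, 0.599, -0.003, 1.599, 0.002, 0.943, -0.08], TCP at [0.17, 0.705, 0.231] pointing down, gripper open.
Joint ranges: [-2.57, 2.57], [-0.35, 1.97], [-1.29, 1.29], [0.11, 2.56], [-1.05, 4.19], [0.11, 1.86], [-2.63, 2.63]. Speed limits (rad/s): [2.22, 2.22, 3.01, 3.01, 3.14, 3.14, 3.14].

### API

Orientations are given as a rotation vector (axis times angle).
In Python, from cell import arm, grab_frame gives the robot as it stands.
- The arm moves only by the shell command python3 -m pendant 'ROWS' [FORCE]. ROWS is JSON, one flat list of numbers, 7 for each row, row after row: the turn, a rotation vector about the tool's x, y, z in units of pi rad (1.0 is pi rad), then the shift along the tool's x, y, z in units of 0.5 m (1.0 is 0.5 m), then the opening, from 0 (shut) to 1 (fully open). In form: [rx, ry, rz, x, y, z, hand, rx, ry, rz, x, y, z, hand, ...]. A call has 1 to 20 rows; each row is the pose to reach, as a shift and turn from the pose commanded when the call began, along the tool's axes at that moment, turning the shorter way round; what a row does not reach only later rows make up. A row lasts 1/10 s, in which the tool goes at most 50 mm and 8.59 degrees, less where a joint would pass 70% of its speed; a pose out of reach is approached as far as the arm can. A call with a number of a shift or a turn outside -1 to 1 is refused whole. A call with a gripper value outside its range is refused whole. The fingers move at their own pace and stop on an object; FORCE is the grip in N (left out, the last holds). Time passes only in rows, so rows that repeat a pose let the fingers close. It gives the time, the measured TCP pose, the force, the opening and the grip force at its end, in the units of the state.
- arm.observe(): the state, without advancing time (a new reading comes with each control period).
- grab_frame(name): name is "side" or "top" or "wrist"; returns a dict with "frame" (384x512x3 uint8, red, green, blue), "intrinsics" (3x3 intrinsics, pixels), "rvec" (rotation vector, rad) and "tvec" (3), from world to camera coordinates, as OpenCV has them. Camera axes: x right, y down, z forward; pixel columns grow to the right and rows downward; lengths in m; the calibration is good to about 2 mm. A picture is of the moment at which its call begins. There is no depth.
- arm.hand_in(): hands the job in; it is judged then, once.
The state is a dict: "t": time; "joint_pos": joint angles; "qd": joint speeds; "effort": joint torques, N m; "tcp_pos": TCP position; "orientation": TCP orientation; "wrist_force": force on the tool from outside, world axes, zero at the start; "torque": the same for the moment, N m; "grip_width": finger opening in m; "grip_force": force on a finger pad.
Only numpy, scipy, OpenCV 4.12 (cv2) and the standard library are available. Lean on these libraries where they do the work, as an engineer would, in place of code of your own. Each camera call takes 0.05 s, during which the arm holds its last target. There are 200 camera calls.

### The job

Open the empty square glass jar, whose screw lid is tight: slide the jar along the worktop, without lifting or tipping it, fully home into the wooden jar holder so that it cannot turn, then unscrew the lid anticlockwise, regripping as often as needed, until it lifts free. Lay the lid flat on the chopping board, the same way up as it was on the jar, and leave the jar upright and fully home in its holder. Do not disturb the lemon and the garlic on the board.

Things in the scene. Friction and masses are not known exactly. Their poses are not given: they have to be found in the camera images.
- jar: loose square glass jar, empty, 0.55 kg: body 80 x 80 mm, corners rounded 12 mm, 58 mm high (sides plain to 46 mm, then a shoulder), then a round threaded neck 51 mm wide; 86 mm high with the lid on. Origin: centre of underside; z up, x and y across its flat sides. Starts before the holder's mouth, up to 25 mm off its middle line, up to 0.2 rad askew. Unheld, it spins with the lid
- lid: loose steel screw lid on the jar: round, 66 mm across, 24 mm high, ribbed, closed top, 0.07 kg. Origin: centre of its lower rim; z up; x and y turn with it. Screwed down, its origin is 61.5 mm above the jar's underside, on its axis. Coarse thread: turning it anticlockwise seen from above (positive about z) raises it 16 mm a turn (2.55 mm a rad). It stays where it was turned to when let go
- lid_top (a point): centre of the lid's top, 24 mm above the lid's origin. A rubber seal presses the lid tight: the first rad of turning takes up to about 0.5 N m, later hardly anything; the thread has 2 mm of play up and down. After about 3.5 rad in all it is out of the thread and lifts straight off; its rim is clear of the neck when the lid is 22 mm above its screwed-down height
- jar_holder: fixed wooden jar holder on the worktop: a U 36 mm high, lined with rubber. Origin: on the worktop at the centre of the jar when fully home; x points from the open mouth into the holder, y across, z up. Side walls 84 mm apart (inner faces y = -42 and +42 mm), 20 mm thick, parallel from x = -35 mm to the back wall, whose inner face is at x = +40 mm. Any side of the jar may go in first
- holder_mouth (a point): on the worktop, middle of the holder's mouth, at x = -78 mm in the holder's frame. From x = -35 mm out to here the side walls splay outwards at 0.45 rad, so that the mouth is about 122 mm wide between them
- board: the fixed wooden chopping board, 220 mm (x) by 340 mm (y) and 22 mm thick, lying flat on the worktop; origin: centre of its underside. The half towards its +y is clear for the lid
- lemon: a lemon, 73 mm long and 57 mm high, lying loose on the -y end of the board (about y = -115 mm from the board's centre); origin under its middle
- garlic: a garlic bulb, 48 mm across and high, lying loose on the -y end of the board beside the lemon; origin under its middle
Not all that is in view belongs to the job. Leave any green or orange look-alike of the jar alone.

How it is judged:
On the way, in this order (a step that is already met when the one before it is completed fails the run):
1. the jar stands fully home in the holder, lid still on (x of jar in the frame of jar_holder between -0.012 and 0.006 m and horizontal distance between jar and jar_holder below 0.014 m and angle between jar's own z axis and vertical below 0.1 rad and height (world z) of jar below 0.006 m and z of lid in the frame of jar below 0.066 m), for 0.2 s.
2. the lid is unscrewed and lifted clear of the neck while the jar stays home in the holder (x of jar in the frame of jar_holder between -0.012 and 0.006 m and horizontal distance between jar and jar_holder below 0.014 m and angle between jar's own z axis and vertical below 0.1 rad and height (world z) of jar below 0.006 m and z of lid in the frame of jar above 0.084 m), for 0.1 s.
At the end, for the whole second after the job is handed in: the jar stands upright in the holder, no more than 12 mm short of fully home; the lid lies flat on the chopping board, right way up, its centre over the board at least 25 mm from every edge; both at rest (x of jar in the frame of jar_holder between -0.012 and 0.006 m and horizontal distance between jar and jar_holder below 0.014 m and angle between each of jar, lid's own z axis and vertical below 0.1 rad and height (world z) of jar below 0.006 m and x of lid in the frame of board between -0.085 and 0.085 m and y of lid in the frame of board between -0.145 and 0.145 m and z of lid in the frame of board between 0.016 and 0.028 m and linear speed of each of lid, jar below 0.02 m/s); the robot touches nothing.
It fails at once if the jar is lifted more than 15 mm off the worktop (height (world z) of jar above 0.015 m).
It fails at once if the jar is tipped by more than 0.3 rad (angle between jar's own z axis and vertical above 0.3 rad).
It fails at once if the lemon is moved more than 30 mm (distance of lemon from where it was at the start of the episode above 0.03 m).
It fails at once if the garlic is moved more than 30 mm (distance of garlic from where it was at the start of the episode above 0.03 m).
It also fails if it takes over 72 s, if anything falls off the work surface, if the arm or the gripper's body presses on something with over 40 N, if the wrist force passes 120 N, or if a joint passes its speed limit or range.

## Working session

There is one attempt and no reset: what is moved stays moved. The work goes in short steps, Python scripts to look and compute and a shell command to move; the robot and the scene stay as the last step left them, time stands still between calls to the robot, and variables do not carry over. Pictures are saved under pics/ and viewed, at most 10 in all, crops included, and the job is handed in when it is done.

```bash
ls; mkdir -p pics; python3 - <<'E'
from cell import arm, grab_frame
import cv2, numpy as np
ims=[]
for n in ("top","side"):
    f=grab_frame(n); np.savez(f"pics/{n}0.npz",**f)
    cv2.imwrite(f"pics/{n}0.png",f["frame"][...,::-1])
    R=cv2.Rodrigues(np.array(f["rvec"],float))[0]; print(n,f["intrinsics"],(-R.T@np.array(f["tvec"])).round(3), R.round(2).tolist())
print(arm.observe())
E
```

```text
pics
top [[400.53556613   0.         256.64929729]
 [  0.         400.53556613 181.99342139]
 [  0.           0.           1.        ]] [ 0.362 -0.029  1.4  ] [[-0.01, -1.0, -0.02], [-0.99, 0.01, -0.11], [0.11, 0.02, -0.99]]
side [[347.92137009   0.         252.40414601]
 [  0.         347.92137009 189.39535764]
 [  0.           0.           1.        ]] [ 0.011 -0.897  0.541] [[0.86, -0.51, -0.02], [-0.22, -0.35, -0.91], [0.46, 0.79, -0.41]]
{'t': 0.1, 'joint_pos': array([-1.41070898,  0.60008195, -0.0025301 ,  1.60003272,  0.00179016,
        0.94293371, -0.07980069]), 'qd': array([-0.00023037, -0.00035699,  0.00091074, -0.00121544, -0.00100918,
       -0.00133115, -0.00077713]), 'effort': array([ 6.03761451e-03, -7.77985954e+01,  1.57022171e+00, -2.58625317e+01,
        1.26387845e-02,  5.55601480e-03, -2.62066533e-05]), 'tcp_pos': array([0.16998977, 0.70435371, 0.23048304]), 'orientation': array([-3.71007823e-01, -3.11956985e+00,  2.28252564e-03]), 'wrist_force': array([ 0.12017662,  0.29631969, -0.2025041 ]), 'torque': array([-0.00653375,  0.01906546, -0.02384188]), 'grip_force': 0.0, 'grip_width': 0.08556550486188912}
```

View pics/top0.png

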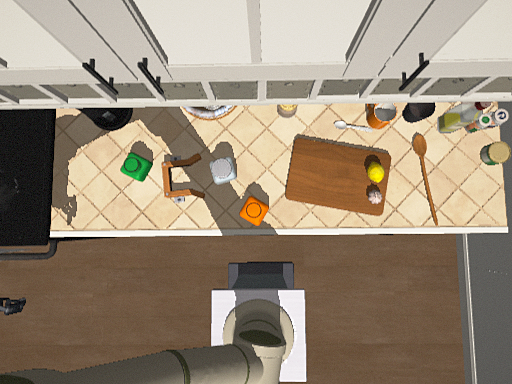

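View pics/side0.png

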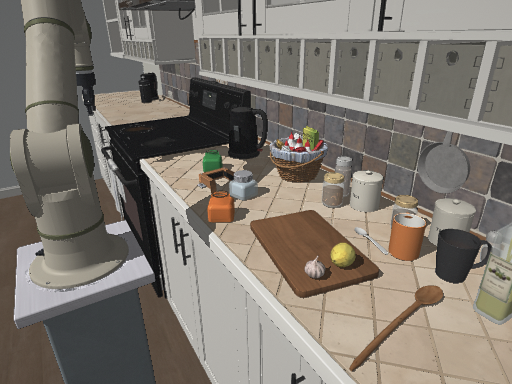

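The top view shows the glass jar at about (222,170), with the holder (U opening right) at (183,177). The orange decoy is at (254,210), the green one at (136,166), and the board spans (286–392,137–215) with the lemon and garlic at its right end. Next is a zoom to read the corners.

```bash
python3 - <<'E'
import cv2, numpy as np
f=cv2.imread("pics/top0.png")
a=cv2.resize(f[140:220,155:275],None,fx=6.5,fy=6.5,interpolation=cv2.INTER_CUBIC)
cv2.imwrite("pics/z.png",a); print(a.shape)
E
```

```text
(520, 780, 3)
```

View pics/z.png

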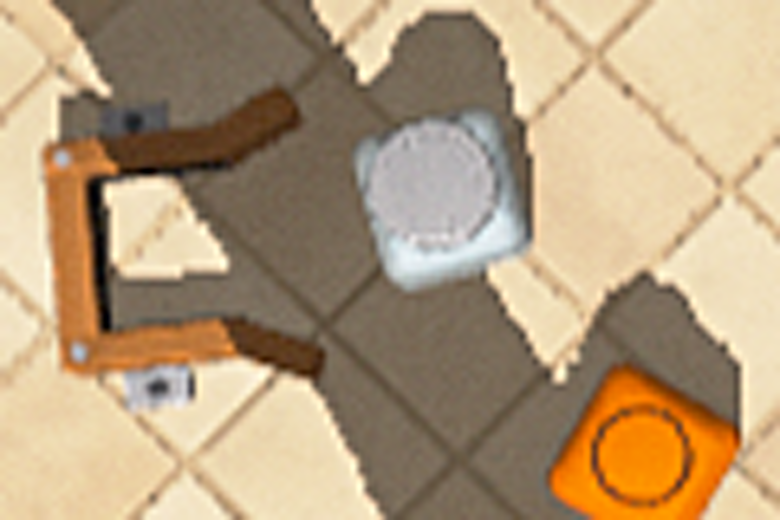

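The zoom shows the holder's mouth on the right: inner tips at crop (300,115) and (325,350), back outer corners at (45,145) and (65,370). The lid centre is at about (431,185). Jar base corners show at (360,145), (490,108), (530,243) and (408,290). Now to cast these to their heights.

```bash
cat > h.py <<'E'
import cv2, numpy as np
def cast(f,uv,z):
    R=cv2.Rodrigues(np.array(f["rvec"],float))[0]; c=-R.T@np.array(f["tvec"],float)
    uv=np.atleast_2d(np.array(uv,float)); d=np.c_[uv,np.ones(len(uv))]@np.linalg.inv(f["intrinsics"]).T@R
    return c+d*((z-c[2])/d[:,2])[:,None]
E
python3 - <<'E'
from h import *
f=dict(np.load("pics/top0.npz"))
cr=lambda p: (np.array(p)+.5)/6.5-.5+[155,140]
P=lambda p,z: cast(f,cr(p),z)[:,:2].round(4)
print("back outer",P([(45,145),(65,370)],.036).tolist(),"tips inner",P([(300,115),(325,350)],.036).tolist(),"inner back",P([(93,178),(104,330)],.036).tolist())
print("lid",P([(431,185)],.0855), "jar",P([(360,145),(490,108),(530,243),(408,290)],.045).tolist())
b=cast(f,[(297,137),(392,151),(384,215),(286,197)],.022); print("board",b[:,:2].round(3).tolist(),b.mean(0).round(3))
print("lemon,garlic",cast(f,[(376,173),(375,196)],.045).round(3).tolist(), "orange",P([(640,455)],.08))
E
```

```text
back outer [[0.5881, 0.3267], [0.4678, 0.3141]] tips inner [[0.6024, 0.1905], [0.4768, 0.1766]] inner back [[0.57, 0.3007], [0.4888, 0.2937]]
lid [[0.5566 0.1152]] jar [[0.5844, 0.1572], [0.6032, 0.0884], [0.5311, 0.0676], [0.5071, 0.1317]]
board [[0.672, -0.145], [0.618, -0.472], [0.397, -0.435], [0.462, -0.102]] [ 0.537 -0.289  0.022]
lemon,garlic [[0.539, -0.407, 0.045], [0.461, -0.401, 0.045]] orange [[0.4179 0.0098]]
```

```bash
cat >> h.py <<'E'
from scipy.spatial.transform import Rotation as Ro
def row(pos,head):
    "head: world heading (deg) of tool y, tool down -> row numbers from the present pose"
    from cell import arm
    s=arm.observe(); R0=Ro.from_rotvec(s["orientation"]); h=np.radians(head)
    y=np.array([np.cos(h),np.sin(h),0]); z=np.array([0,0,-1.]); R1=Ro.from_matrix(np.c_[np.cross(y,z),y,z])
    ty=R0.as_matrix()[:,1]
    print("head now",np.degrees(np.arctan2(ty[1],ty[0])).round(2),"t",s["t"],"tcp",s["tcp_pos"].round(4),"j7",s["joint_pos"][6].round(3))
    print("row",((R0.inv()*R1).as_rotvec()/np.pi).round(4).tolist(),(R0.inv().apply(np.array(pos)-s["tcp_pos"])/.5).round(4).tolist())
def state():
    from cell import arm
    s=arm.observe(); print({k:np.round(s[k],4).tolist() for k in ("t","tcp_pos","wrist_force","torque","grip_width","grip_force","joint_pos")})
E
python3 -c "
from h import *
row((.5566,.1152,.25),-73.5)"
```

```text
head now 76.44 t 0.1 tcp [0.17   0.7044 0.2305] j7 -0.08
row [-0.0001, 0.0006, 0.833] [-1.028, -0.9641, -0.0375]
```

```bash
python3 -m pendant '[0,0,0.833,-1,-0.94,-0.04,1, 0,0,0.833,-1,-0.94,-0.04,1, 0,0,0.833,-1,-0.94,-0.04,1, 0,0,0.833,-1,-0.94,-0.04,1, 0,0,0.833,-1,-0.94,-0.04,1, 0,0,0.833,-1,-0.94,-0.04,1, 0,0,0.833,-1,-0.94,-0.04,1, 0,0,0.833,-1,-0.94,-0.04,1, 0,0,0.833,-1,-0.94,-0.04,1, 0,0,0.833,-1,-0.94,-0.04,1, 0,0,0.833,-1,-0.94,-0.04,1, 0,0,0.833,-1,-0.94,-0.04,1, 0,0,0.833,-1,-0.94,-0.04,1, 0,0,0.833,-1,-0.94,-0.04,1, 0,0,0.833,-1,-0.94,-0.04,1, 0,0,0.833,-1,-0.94,-0.04,1, 0,0,0.833,-1,-0.94,-0.04,1, 0,0,0.833,-1,-0.94,-0.04,1, 0,0,0.833,-1,-0.94,-0.04,1, 0,0,0.833,-1,-0.94,-0.04,1]' 20
python3 - <<'E'
from h import *
from cell import grab_frame
row((.5566,.1152,.25),-73.5)
f=grab_frame("wrist"); np.savez("pics/w1.npz",**f); cv2.imwrite("pics/w1.png",f["frame"][...,::-1])
state()
E
```

```text
t: 2.1
tcp_pos: [0.5457, 0.1307, 0.2511]
orientation: [3.108, 0.455, -0.001]
wrist_force: [-0.3, -0.4, 0.4]
grip_width: 0.0854
grip_force: 0.0
head now -73.36 t 2.1 tcp [0.5457 0.1307 0.2511] j7 -1.137
row [0.0001, 0.0001, 0.0008] [0.012, 0.036, 0.0022]
{'t': 2.15, 'tcp_pos': [0.5458, 0.1307, 0.2512], 'wrist_force': [0.6454, -0.2921, -0.5236], 'torque': [0.0304, -0.0173, 0.0084], 'grip_width': 0.0856, 'grip_force': 0.0, 'joint_pos': [-0.8657, 0.4696, 0.7717, 1.9882, -0.4322, 0.8529, -1.137]}
```

View pics/w1.png

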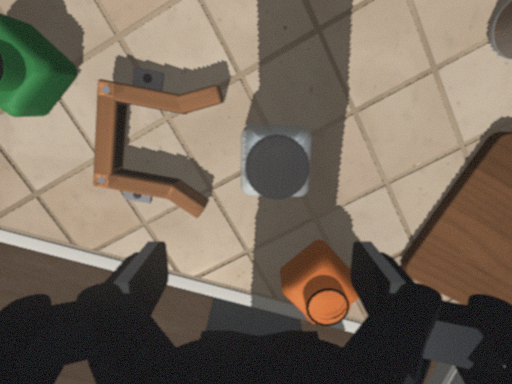

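The wrist view shows the lid circle centred near (278,167). The holder's back corners are at (97,80) and (95,186), the inner tips near (221,101) and (206,207). The jar body edges look axis-aligned at x≈242–311.

```bash
python3 - <<'E'
from h import *
f=dict(np.load("pics/w1.npz")); g=cv2.cvtColor(f["frame"],cv2.COLOR_RGB2GRAY)
m=np.zeros_like(g); m[120:210,230:325]=(g[120:210,230:325]<100).astype(np.uint8)*255
m=cv2.morphologyEx(m,cv2.MORPH_OPEN,np.ones((5,5)))
c=max(cv2.findContours(m,0,2)[0],key=cv2.contourArea); (x,y),r=cv2.minEnclosingCircle(c); print("lid px",x,y,r,cv2.fitEllipse(c))
p=cast(f,[(278,167),(278+31.5,167),(278,198.5)],.0855); print(p.round(4).tolist(), np.linalg.norm(p[1:]-p[0],axis=1))
h=cast(f,[(97,80),(95,186),(221,95),(205,213)],.036)[:,:2]
print("holder back,tips (approx)",h.round(4).tolist())
hsv=cv2.cvtColor(f["frame"],cv2.COLOR_RGB2HSV); hm=cv2.inRange(hsv,(3,80,60),(14,255,255)); hm[:, 235:]=0; hm[:70]=0; hm[222:]=0
c=max(cv2.findContours(hm,0,2)[0],key=cv2.contourArea); ap=cv2.approxPolyDP(c,4,True)[:,0]; w=cast(f,ap,.036)[:,:2]
for a,b in zip(ap,w): print(a,b.round(4))
E
```

```text
lid px 285.5 164.5 58.843109130859375 ((300.2965393066406, 166.12869262695312), (103.5964126586914, 115.255126953125), 154.55345153808594)
[[0.5613, 0.114, 0.0855], [0.5704, 0.0833, 0.0855], [0.5295, 0.1039, 0.0855]] [0.03197879 0.03333696]
holder back,tips (approx) [[0.5886, 0.3274], [0.4685, 0.3115], [0.6123, 0.1933], [0.4731, 0.177]]
[99 80] [0.5893 0.3253]
[ 93 184] [0.4703 0.3142]
[167 198] [0.4785 0.2257]
[198 216] [0.4668 0.1843]
[206 198] [0.4921 0.1804]
[183 182] [0.5035 0.2116]
[112 171] [0.4926 0.295 ]
[121 167] [0.5004 0.2856]
[113 169] [0.4953 0.2943]
[115 107] [0.566  0.3037]
[125 102] [0.5745 0.294 ]
[188 112] [0.5841 0.2242]
[222 101] [0.6065 0.1906]
[219  87] [0.6198 0.1976]
[178  95] [0.5987 0.239 ]
```

```bash
python3 -c "
from h import *
row((.559,.1146,.054),-73.5)"
```

```text
head now -73.38 t 2.15 tcp [0.5458 0.1307 0.2512] j7 -1.137
row [0.0, 0.0001, 0.0007] [0.0163, 0.0384, 0.3944]
```

```bash
python3 -m pendant '[0,0,0,0.016,0.038,0.06,1, 0,0,0,0.016,0.038,0.14,1, 0,0,0,0.016,0.038,0.22,1, 0,0,0,0.016,0.038,0.29,1, 0,0,0,0.016,0.038,0.34,1, 0,0,0,0.016,0.038,0.37,1, 0,0,0,0.016,0.038,0.394,1, 0,0,0,0.016,0.038,0.394,1, 0,0,0,0.016,0.038,0.394,0.7, 0,0,0,0.016,0.038,0.394,0.6, 0,0,0,0.016,0.038,0.394,0.6, 0,0,0,0.016,0.038,0.394,0.6]' 25
python3 - <<'E'
from h import *
from cell import grab_frame
state()
row((.559,.1146,.054),-84)
f=grab_frame("wrist"); np.savez("pics/w2.npz",**f); cv2.imwrite("pics/w2.png",f["frame"][...,::-1])
E
```

```text
t: 3.35
tcp_pos: [0.5593, 0.1152, 0.0552]
orientation: [-3.108, -0.452, -0.002]
wrist_force: [-1.5, 1.5, 6.3]
grip_width: 0.0659
grip_force: 28.5
{'t': 3.35, 'tcp_pos': [0.5593, 0.1152, 0.0552], 'wrist_force': [-1.5197, 1.5477, 6.2872], 'torque': [0.2324, 0.2533, 0.0046], 'grip_width': 0.0659, 'grip_force': 28.5306, 'joint_pos': [-0.6093, 0.725, 0.4692, 2.1062, -0.7227, 0.4714, -0.8634]}
head now -73.47 t 3.35 tcp [0.5593 0.1152 0.0552] j7 -0.863
row [-0.0002, -0.0004, 0.0585] [-0.0009, 0.001, 0.0024]
```

View pics/w2.png

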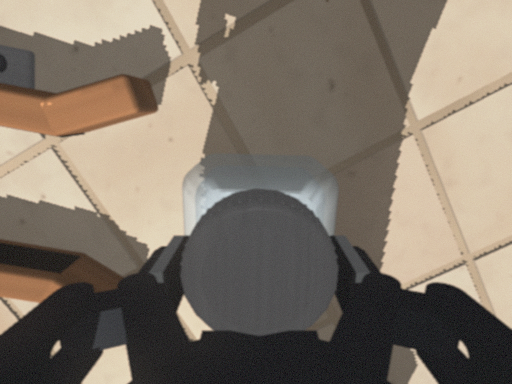

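The jar is gripped across the lid (65.9 mm, lid centred at image (260,265)). Next I align it and slide it to the mouth.

```bash
python3 -c "
from h import *
o=np.array([.535,.260]);d=np.array([-.1045,.9945])
for x in (-.11,-.07,-.02,0): row((*(o+x*d),.056),-84)"
```

```text
head now -73.47 t 3.4 tcp [0.5593 0.1152 0.0552] j7 -0.863
row [-0.0002, -0.0004, 0.0585] [-0.0044, -0.0751, -0.0016]
head now -73.47 t 3.4 tcp [0.5593 0.1152 0.0552] j7 -0.863
row [-0.0002, -0.0004, 0.0585] [0.0102, -0.1538, -0.0015]
head now -73.47 t 3.4 tcp [0.5593 0.1152 0.0552] j7 -0.863
row [-0.0002, -0.0004, 0.0585] [0.0285, -0.2521, -0.0014]
head now -73.47 t 3.4 tcp [0.5593 0.1152 0.0552] j7 -0.863
row [-0.0002, -0.0004, 0.0585] [0.0358, -0.2914, -0.0014]
```

```bash
python3 -m pendant '[0,0,0.03,0,-0.02,-0.001,0.6, 0,0,0.058,-0.002,-0.04,-0.001,0.6, 0,0,0.058,-0.004,-0.06,-0.001,0.6, 0,0,0.058,-0.004,-0.075,-0.001,0.6, 0,0,0.058,-0.001,-0.095,-0.001,0.6, 0,0,0.058,0.003,-0.115,-0.001,0.6, 0,0,0.058,0.006,-0.135,-0.001,0.6, 0,0,0.058,0.01,-0.154,-0.001,0.6, 0,0,0.058,0.01,-0.154,-0.001,0.6]'
python3 - <<'E'
from h import *
from cell import grab_frame
state()
f=grab_frame("wrist"); g=grab_frame("top"); np.savez("pics/t3.npz",**g)
a=cv2.resize(g["frame"][140:220,155:275],(576,384),interpolation=cv2.INTER_CUBIC)
cv2.imwrite("pics/w3.png",np.hstack([cv2.resize(f["frame"],(400,300)),cv2.resize(a,(400,300))])[...,::-1])
E
```

```text
t: 4.3
tcp_pos: [0.542, 0.1906, 0.0552]
orientation: [3.137, 0.17, 0.001]
wrist_force: [1.4, -0.7, 3.3]
grip_width: 0.0655
grip_force: 30.7
{'t': 4.3, 'tcp_pos': [0.542, 0.1906, 0.0552], 'wrist_force': [1.44, -0.6721, 3.3466], 'torque': [-0.3037, -0.117, -0.0985], 'grip_width': 0.0655, 'grip_force': 30.6774, 'joint_pos': [-0.7864, 0.7455, 0.5397, 2.1003, -0.7981, 0.508, -1.1038]}
```

View pics/w3.png

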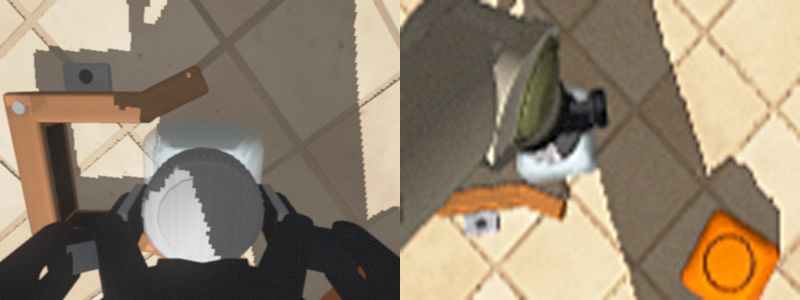

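The jar is square with the mouth, with its upper side just about in line with the upper inner wall (image ≈(140,122)). I carry on slowly, checking forces.

```bash
python3 -m pendant '[0,0,0,0,-0.02,0,0.6, 0,0,0,0,-0.04,0,0.6, 0,0,0,0,-0.06,0,0.6]'; python3 -m pendant '[0,0,0,0,-0.014,0,0.6, 0,0,0,0,-0.028,0,0.6]';python3 -c "
from h import *
state(); row((.535,.260,.056),-84)"
```

```text
t: 4.7
tcp_pos: [0.5394, 0.218, 0.0553]
orientation: [3.135, 0.164, 0.002]
wrist_force: [1.5, -7.6, 5.4]
grip_width: 0.0658
grip_force: 31.0
t: 4.9
tcp_pos: [0.5378, 0.2319, 0.0552]
orientation: [3.135, 0.164, 0.002]
wrist_force: [1.0, -8.4, 5.0]
grip_width: 0.0663
grip_force: 31.1
{'t': 4.9, 'tcp_pos': [0.5378, 0.2319, 0.0552], 'wrist_force': [1.0342, -8.382, 4.992], 'torque': [-1.8144, -0.2096, 0.0354], 'grip_width': 0.0663, 'grip_force': 31.0774, 'joint_pos': [-0.8654, 0.759, 0.5608, 2.0752, -0.7996, 0.5318, -1.1788]}
head now -84.0 t 4.9 tcp [0.5378 0.2319 0.0552] j7 -1.179
row [0.0007, -0.0004, -0.0] [0.0002, -0.0564, -0.0016]
```

Low forces, so it is entering the straight section.

```bash
python3 -m pendant '[0,0,0,0,-0.014,0,0.6, 0,0,0,0,-0.028,0,0.6, 0,0,0,0,-0.04,0,0.6, 0,0,0,0,-0.05,0,0.6]' ; python3 -m pendant '[0,0,0,0,-0.008,0,0.6, 0,0,0,0,-0.016,0,0.6]';python3 -c "
from h import *
state(); row((.535,.260,.056),-84)"
```

```text
t: 5.3
tcp_pos: [0.5352, 0.2567, 0.0552]
orientation: [3.135, 0.164, 0.002]
wrist_force: [1.9, -7.6, 5.6]
grip_width: 0.0661
grip_force: 31.1
t: 5.5
tcp_pos: [0.5349, 0.2622, 0.0554]
orientation: [3.132, 0.163, 0.004]
wrist_force: [2.8, -21.3, 8.5]
grip_width: 0.0662
grip_force: 31.8
{'t': 5.5, 'tcp_pos': [0.5349, 0.2622, 0.0554], 'wrist_force': [2.7966, -21.3379, 8.5018], 'torque': [-4.8704, -0.582, 0.3288], 'grip_width': 0.0662, 'grip_force': 31.7586, 'joint_pos': [-0.9222, 0.7707, 0.5778, 2.0524, -0.7971, 0.5521, -1.2345]}
head now -84.04 t 5.5 tcp [0.5349 0.2622 0.0554] j7 -1.235
row [0.0017, -0.0006, -0.0002] [-0.0003, 0.0043, -0.0012]
```

Back wall met, at the expected place. I ease off, firm the grip and break the seal.

```bash
python3 -m pendant '[0,0,0,0,0.006,-0.001,0.6, 0,0,0,0,0.006,-0.001,0.6, 0,0,0,0,0.006,-0.001,0.6]' 60; python3 -m pendant '[0,0,-0.03,0,0,0,0.6, 0,0,-0.06,0,0,-0.001,0.6, 0,0,-0.09,0,0,-0.001,0.6, 0,0,-0.12,0,0,-0.002,0.6]';python3 -c "
from h import *
state(); row((.535,.260,.056),-84)"
```

```text
t: 5.8
tcp_pos: [0.5347, 0.2622, 0.0556]
orientation: [3.136, 0.165, 0.002]
wrist_force: [0.9, -6.2, 4.1]
grip_width: 0.065
grip_force: 67.4
t: 6.2
tcp_pos: [0.535, 0.2619, 0.0565]
orientation: [3.048, 0.753, 0.002]
wrist_force: [4.2, -7.7, -1.8]
grip_width: 0.0655
grip_force: 67.0
{'t': 6.2, 'tcp_pos': [0.535, 0.2619, 0.0565], 'wrist_force': [4.1972, -7.6732, -1.8324], 'torque': [-1.5481, -0.9025, -0.5365], 'grip_width': 0.0655, 'grip_force': 66.9648, 'joint_pos': [-0.8588, 0.7411, 0.475, 2.0489, -0.6814, 0.5087, -0.9667]}
head now -62.26 t 6.2 tcp [0.535  0.2619 0.0565] j7 -0.967
row [0.0006, -0.0004, 0.1208] [-0.0017, 0.0034, 0.001]
```

```bash
python3 -m pendant '[0,0,-0.045,0,0,-0.0007,0.6, 0,0,-0.09,0,0,-0.0014,0.6, 0,0,-0.135,0,0,-0.0021,0.6, 0,0,-0.18,0,0,-0.0028,0.6, 0,0,-0.225,0,0,-0.0035,0.6, 0,0,-0.27,0,0,-0.0042,0.6, 0,0,-0.315,0,0,-0.005,0.6, 0,0,-0.36,0,0,-0.0057,0.6, 0,0,-0.405,0,0,-0.0064,0.6, 0,0,-0.45,0,0,-0.0072,0.6]';python3 -c "
from h import *
state(); row((.535,.260,.056),-84)"
```

```text
t: 7.2
tcp_pos: [0.534, 0.2628, 0.0598]
orientation: [1.825, 2.557, -0.002]
wrist_force: [1.8, -4.4, -0.1]
grip_width: 0.0649
grip_force: 67.2
{'t': 7.2, 'tcp_pos': [0.534, 0.2628, 0.0598], 'wrist_force': [1.8364, -4.4164, -0.0962], 'torque': [-0.9191, -0.3004, -0.0682], 'grip_width': 0.0649, 'grip_force': 67.1902, 'joint_pos': [-0.6298, 0.6828, 0.1153, 2.0324, -0.1713, 0.4363, -0.0535]}
head now 18.97 t 7.2 tcp [0.534  0.2628 0.0598] j7 -0.054
row [0.0, 0.0004, 0.5721] [-0.0059, 0.0001, 0.0075]
```

```bash
python3 -m pendant '[0,0,-0.045,0,0,-0.0007,0.6, 0,0,-0.09,0,0,-0.0014,0.6, 0,0,-0.135,0,0,-0.0021,0.6, 0,0,-0.18,0,0,-0.0028,0.6, 0,0,-0.225,0,0,-0.0035,0.6, 0,0,-0.27,0,0,-0.0042,0.6, 0,0,-0.315,0,0,-0.005,0.6, 0,0,-0.36,0,0,-0.0057,0.6, 0,0,-0.405,0,0,-0.0064,0.6, 0,0,-0.45,0,0,-0.0072,0.6, 0,0,-0.495,0,0,-0.0079,0.6, 0,0,-0.54,0,0,-0.0086,0.6, 0,0,-0.585,0,0,-0.0093,0.6, 0,0,-0.63,0,0,-0.01,0.6, 0,0,-0.66,0,0,-0.0104,0.6, 0,0,-0.66,0,0,-0.0104,0.6]'; python3 -m pendant '[0,0,0,0,0,-0.004,0.6, 0,0,0,0,0,-0.008,0.6]';python3 -c "
from h import *
state(); row((.535,.260,.056),-84)"
```

```text
t: 8.8
tcp_pos: [0.5343, 0.2627, 0.0649]
orientation: [1.265, -2.875, 0.001]
wrist_force: [2.1, -2.7, 0.3]
grip_width: 0.0648
grip_force: 67.4
t: 9.0
tcp_pos: [0.5337, 0.2635, 0.0691]
orientation: [1.261, -2.877, 0.0]
wrist_force: [0.7, -2.1, -2.3]
grip_width: 0.0649
grip_force: 67.2
{'t': 9.0, 'tcp_pos': [0.5337, 0.2635, 0.0691], 'wrist_force': [0.7334, -2.0655, -2.3135], 'torque': [-0.4209, -0.1598, 0.0134], 'grip_width': 0.0649, 'grip_force': 67.1611, 'joint_pos': [-0.2654, 0.698, -0.4331, 2.0039, 0.5388, 0.5536, 1.3207]}
head now 137.35 t 9.0 tcp [0.5337 0.2635 0.0691] j7 1.321
row [0.0003, -0.0001, -0.7703] [0.0034, -0.0067, 0.0262]
```

```bash
python3 -m pendant '[0,0,0,0,0,-0.006,0.6, 0,0,0,0,0,-0.012,0.6, 0,0,0,0,0,-0.02,0.6, 0,0,0,0,0,-0.03,0.6]'; python3 -m pendant '[0,0,0,0,0,-0.03,0.6, 0,0,0,0,0,-0.07,0.6, 0,0,0,0,0,-0.13,0.6, 0,0,0,0,0,-0.2,0.6]'
python3 - <<'E'
from h import *
from cell import grab_frame
state(); row((.548,-.22,.18),137)
f=grab_frame("wrist"); g=grab_frame("side")
cv2.imwrite("pics/w4.png",np.hstack([cv2.resize(f["frame"],(400,300)),cv2.resize(g["frame"][130:310,150:390],(400,300))])[...,::-1])
E
```

```text
t: 9.4
tcp_pos: [0.5338, 0.2642, 0.0846]
orientation: [-1.265, 2.875, 0.001]
wrist_force: [-0.7, 1.5, -0.5]
grip_width: 0.0648
grip_force: 67.3
t: 9.8
tcp_pos: [0.5334, 0.2636, 0.1856]
orientation: [1.264, -2.875, -0.001]
wrist_force: [1.1, -0.3, -0.6]
grip_width: 0.0648
grip_force: 67.3
{'t': 9.8, 'tcp_pos': [0.5334, 0.2636, 0.1856], 'wrist_force': [1.1011, -0.3061, -0.5955], 'torque': [0.0773, -0.023, 0.0028], 'grip_width': 0.0648, 'grip_force': 67.2775, 'joint_pos': [-0.1764, 0.5517, -0.5542, 1.9232, 0.4024, 0.7788, 1.4437]}
head now 137.49 t 9.8 tcp [0.5334 0.2636 0.1856] j7 1.444
row [0.0003, -0.0003, 0.0027] [0.6932, -0.6752, 0.0112]
```

View pics/w4.png

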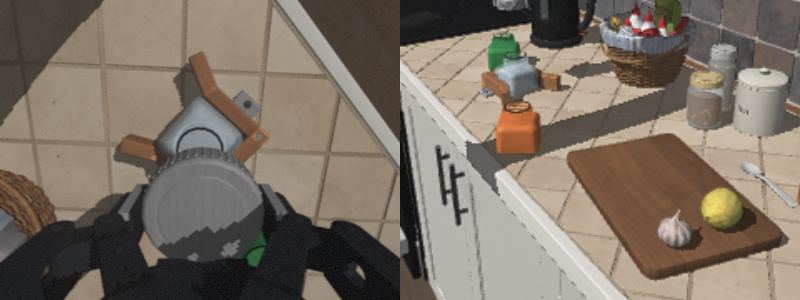

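The lid is off in the gripper, the jar is seated in the holder, and the lemon and garlic are undisturbed. Now over to the clear half of the board.

```bash
python3 -m pendant '[0,0,0.03,0.07,-0.065,0,0.6, 0,0,0.07,0.14,-0.135,0,0.6, 0,0,0.1,0.2,-0.2,0,0.6, 0,0,0.14,0.27,-0.26,0,0.6, 0,0,0.18,0.34,-0.33,0,0.6, 0,0,0.22,0.41,-0.4,0,0.6, 0,0,0.26,0.48,-0.47,0,0.6, 0,0,0.26,0.55,-0.54,0,0.6, 0,0,0.26,0.62,-0.61,0,0.6, 0,0,0.26,0.67,-0.65,0,0.6, 0,0,0.26,0.693,-0.675,0,0.6, 0,0,0.26,0.693,-0.675,0,0.6, 0,0,0.26,0.693,-0.675,0,0.6]'
python3 -c "
from h import *
state(); row((.548,-.22,.025),90)"
```

```text
t: 11.2
tcp_pos: [0.5486, -0.2185, 0.1842]
orientation: [-0.019, 3.141, 0.002]
wrist_force: [-0.3, 0.5, -0.4]
grip_width: 0.065
grip_force: 67.3
{'t': 11.2, 'tcp_pos': [0.5486, -0.2185, 0.1842], 'wrist_force': [-0.2568, 0.482, -0.422], 'torque': [0.006, 0.0068, 0.0146], 'grip_width': 0.065, 'grip_force': 67.296, 'joint_pos': [0.5187, 0.5146, -0.3392, 1.9441, 0.2483, 0.7231, 1.616]}
head now 90.71 t 11.2 tcp [ 0.5486 -0.2185  0.1842] j7 1.616
row [0.0004, 0.0001, 0.0039] [0.0014, -0.0034, 0.3185]
```

```bash
python3 -m pendant '[0,0,0,0,0,0.07,0.6, 0,0,0,0,0,0.15,0.6, 0,0,0,0,0,0.22,0.6, 0,0,0,0,0,0.27,0.6, 0,0,0,0,0,0.3,0.6, 0,0,0,0,0,0.315,0.6, 0,0,0,0,0,0.322,0.6, 0,0,0,0,0,0.326,0.6, 0,0,0,0,0,0.328,0.6]' 25
python3 -m pendant '[0,0,0,0,0,0.002,0.6, 0,0,0,0,0,0.004,0.6]'
```

```text
t: 12.1
tcp_pos: [0.549, -0.2201, 0.021]
orientation: [-0.018, 3.14, -0.001]
wrist_force: [0.1, -0.2, -1.1]
grip_width: 0.065
grip_force: 67.3
t: 12.3
tcp_pos: [0.5487, -0.2203, 0.0187]
orientation: [-0.017, 3.141, -0.001]
wrist_force: [-0.3, -0.3, -0.1]
grip_width: 0.0656
grip_force: 67.3
```

```bash
python3 -m pendant '[0,0,0,0,0,0.002,0.6, 0,0,0,0,0,0.004,0.6, 0,0,0,0,0,0.004,0.6]'
```

```text
t: 12.6
tcp_pos: [0.5485, -0.2201, 0.0161]
orientation: [-0.018, 3.141, -0.0]
wrist_force: [0.7, -0.1, 1.0]
grip_width: 0.0649
grip_force: 67.8
```

Just touching. Release and rise.

```bash
python3 -m pendant '[0,0,0,0,0,0.001,0.6, 0,0,0,0,0,0.001,0.85, 0,0,0,0,0,0.001,1, 0,0,0,0,0,0.001,1, 0,0,0,0,0,0.001,1, 0,0,0,0,0,-0.02,1, 0,0,0,0,0,-0.06,1, 0,0,0,0,0,-0.12,1, 0,0,0,0,0,-0.2,1, 0,0,0,0,0,-0.28,1, 0,0,0,0,0,-0.36,1, 0,0,0,0,0,-0.36,1, 0,0,0,0,0,-0.36,1]'
python3 - <<'E'
from h import *
from cell import grab_frame
state()
f=grab_frame("top"); g=grab_frame("side"); np.savez("pics/t5.npz",**f)
cv2.imwrite("pics/w5.png",np.hstack([cv2.resize(f["frame"][120:230,130:400],(400,163)),]).copy()[...,::-1])
a=cv2.resize(f["frame"][125:227,155:395],(760,323),interpolation=cv2.INTER_CUBIC); b=cv2.resize(g["frame"][150:300,180:390],(380,271))
w=cv2.resize(grab_frame("wrist")["frame"],(380,271)); cv2.imwrite("pics/w5.png",np.vstack([a,np.hstack([b,w])])[...,::-1])
E
```

```text
t: 13.9
tcp_pos: [0.5486, -0.2203, 0.1977]
orientation: [-0.017, 3.139, -0.002]
wrist_force: [-0.2, 0.5, -0.5]
grip_width: 0.086
grip_force: 0.0
{'t': 13.9, 'tcp_pos': [0.5486, -0.2203, 0.1977], 'wrist_force': [-0.1608, 0.53, -0.4722], 'torque': [0.0329, 0.0633, -0.0], 'grip_width': 0.086, 'grip_force': 0.0, 'joint_pos': [0.5313, 0.4987, -0.3529, 1.9322, 0.246, 0.7496, 1.619]}
```

View pics/w5.png

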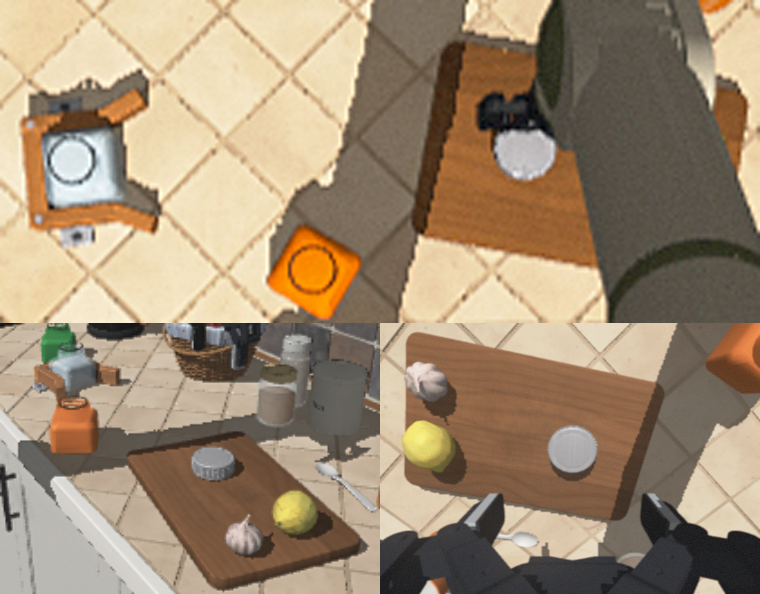

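The jar is against the back wall (neck at crop (72,160)). The lid lies flat on the clear half of the board, at (525,152) in the top crop and (572,450) in the wrist view. The lemon and garlic are in place. I check the jar's position numerically and hand in.

```bash
python3 - <<'E'
from h import *
from cell import arm
f=dict(np.load("pics/t5.npz")); s=240/760
j=cast(f,[(155+72*s,125+160*s)],.08)[0,:2]; l=cast(f,[(155+525*s,125+152*s)],.046)[0,:2]
d=np.array([-.1045,.9945]); x=(j-[.535,.26])@d
print("jar",j,"x",x,"lid",l)
if np.linalg.norm(j-[.535,.26])<.01: print(arm.hand_in())
E
```

```text
jar [0.534006   0.26001661] x 0.00012039333243670471 lid [ 0.54095968 -0.22064487]
the job is handed in; nothing more can be done
None
```

The job is handed in, though no verdict came back: the jar measured fully home in its holder, the lid lies flat and right way up on the clear half of the board, and the lemon and garlic look undisturbed.

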